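Free the glue board from under the stack

ROBOT

A 6-joint arm with a two-finger parallel gripper is mounted at the origin on the work surface. World frame = base frame: x ahead of the robot, y to its left, z up, the work surface at z = 0. Lengths are in m, angles in degrees, forces in N, time in s.
With the tool pointing down it reaches from about 0.375 to 0.9 m from the base axis. Payload 3.1 kg.
Tool frame: the origin (TCP) lies midway between the tips of the shut fingers; the grasp point (between the pads) lies 19 mm behind it; x points along the fingers, z is the direction in which the jaws open and shut, and the axes are right-handed (so a half turn about x gives the same grasp; the last joint's range is limited). The gripper opens to 85 mm and grips with 20 to 120 N. Pads are 22 mm wide; open, the fingers measure 114 mm over their backs; the gripper's body (76 mm by 85 mm) begins 54 mm behind the grasp point. The pads swing forward as they close: fully open they stand 13 mm farther back than shut.
Start: joints at [-79.842, 30.224, 82.088, -0, 67.689, -10.227], TCP at [0.218, -0.586, 0.194] pointing down, gripper open.
Joint ranges: [-176.69, 176.69], [-43.24, 126.21], [12.49, 139.97], [-82, 262], [0, 151.66], [-163.58, 163.58]. Speed limits (degrees/s): [159.86, 159.86, 180, 180, 180, 180].

INTERFACE

Orientations are given as [roll, pitch, yaw] about the fixed x, y, z axes, in that order (R = Rz(yaw) Ry(pitch) Rx(roll)).
In Python, from cell import status, optics, env gives the robot as it stands.
- The arm moves only by the tool apply_moves, never from a script. Its argument "series" is text: rows parted by semicolons, each of 5 numbers parted by spaces: the finger opening in cm, from 0 to 8.54, then the shift along the tool's x, y, z in cm, then the turn about the tool's x in degrees. A call has 1 to 5 rows; each row shifts and turns the commanded pose from where the row before left it, along the tool's axes as they then stand; what a row does not reach is not made up. A row lasts 1/8 s, in which the tool goes at most 62.5 mm and 10.7 degrees, less where a joint would pass 70% of its speed; a pose out of reach is approached as far as the arm can. A call is refused whole if a number of a shift passes 6.25 or a number of a turn 10.7, either way. A call with a gripper value outside its range is refused whole. The fingers move at their own pace and stop on an object; "force" is the grip in N (left out, the last holds). Time passes only in rows, so rows that do not move let the fingers close. It gives the time, the measured TCP pose, the force and the opening at its end, in the units of the state.
- status.get_state(): the state, without advancing time (a new reading comes with each control period).
- optics.grab_frame(name): name is "scene" or "top" or "wrist"; returns (picture, depth): 420x560x3 uint8, red, green, blue; 420x560 float32, m along the optical axis (not along the pixel's ray), 0 where there is no reading.
- optics.calibration(name): a dict with "fx", "fy", "cx", "cy" (pixels), "distortion" ([k1, k2, p1, p2, k3] as OpenCV has them; the pictures are not rectified), "rvec" (rotation vector, rad) and "tvec" (3), from world to camera coordinates, as OpenCV has them. Camera axes: x right, y down, z forward; pixel columns grow to the right and rows downward; lengths in m; the calibration is good to about 2 mm. A picture is of the moment at which its call begins: read the wrist's pose just before it. calibration takes no time and is no camera call; for the wrist camera it gives the pose at the moment of the call.
- env.sign_off(): hands the job in, once; it reports no verdict.
The state is a dict: "t": time; "joints": joint angles; "qd": joint speeds; "joint_torque": joint torques, N m; "position": TCP position; "eef_rot": TCP orientation; "force": force on the tool from outside, world axes, zero at the start; "moment": the same for the moment, N m; "finger_gap": finger opening in m.
Only numpy, scipy, OpenCV 4.12 (cv2) and the standard library are available. Lean on these libraries where they do the work, as an engineer would, in place of code of your own. Each camera call takes 0.05 s, during which the arm holds its last target. There are 200 camera calls.

TASK

At the craft table, a plywood glue board lies under a storage case with a tin on top, its knob sticking out beneath the wooden bench stop. Pull that board out under the stop until it is completely clear of the stop, and leave it flat on the table. The stop holds the stack back: do not lift or topple the case and tin, which must end standing on the table behind the stop, tin still on the case.

Things in the scene. Friction and masses are not known exactly. Their poses are not given: they have to be found in the camera images.
- board: Loose plywood glue board under the case, 10 mm thick: plate 150 (x) x 100 (y) mm, with a tongue 36 mm wide from its -x edge out to x = -170. On it, at x = -150, y = 0, a round wooden knob, diameter 24, from 10 to 52 mm above the underside. Origin: centre of the plate's underside, z up. Starts nearly in line with the stop, knob on its -x side. An equal spare board lies bare beside the stop.
- bench_stop: Fixed wooden bar, 18 (x) x 190 (y) mm, 16 to 46 mm above the table on two end feet; the opening, 140 wide x 16 high, lets the board through, not the case. Origin on the table under the bar's middle, z up. Stack on its +x side; pull the board towards -x, where the table is free for 350 mm. The plate is clear once the board's origin is beyond x = -84 mm here.
- case: Loose closed grey storage case with white lid, 90 (x) x 130 (y) x 52 mm high, about 0.22 kg. Origin: centre of its underside, z up. It starts on the board, 10 to 35 mm behind the bar's face, rides along until it meets the stop, then tilts back about 6 degrees as the board leaves and drops 10 mm to the table.
- tin: Round metal tin, loose, 68 mm in diameter, 40 mm high, about 0.07 kg, standing near the middle of the case's lid. Origin: centre of its underside, z up.
Mind the look-alikes: they are no part of the job. What is shaped like the tin but red or yellow is not meant. There is more than one size of the bench_stop; the job needs the smaller.

How it is judged:
By the outcome, as a careful person would: the job done as asked, in the order asked, and still so for the second after the job is handed in, with the robot touching nothing.
It also fails if it takes over 32 s, if anything falls off the work surface, if the arm or the gripper's body presses on something with over 40 N, if the wrist force passes 120 N, or if a joint passes its speed limit or range.

## Working session

There is one attempt and no reset: what is moved stays moved. The work goes in short steps, Python scripts to look and compute and a tool call to move; the robot and the scene stay as the last step left them, time stands still between calls to the robot, and variables do not carry over. Pictures are saved under pics/ and viewed, about 8 in all and at most 12, crops included, and the job is handed in when it is done.

Besides the shell and the picture viewer there is one more tool, called after "Emit:" as a command line: name --argument value ..., lists and objects as JSON in quotes. apply_moves: Moves the arm, as the interface text tells. Its arguments: {"type":"object","properties":{"series":{"type":"string"},"force":{"type":"number"}},"required":["series"]}

```bash
mkdir -p pics; cat > h.py <<'E'
import numpy as np, cv2
from cell import status, optics, env
def grab(n,f):
    c=optics.calibration(n); p,d=optics.grab_frame(n); cv2.imwrite('pics/'+f+'.png',p[:,:,::-1]); np.savez('pics/'+f+'.npz',p=p,d=d,**{k:np.array(v) for k,v in c.items()})
def ray(f,uv,z):
    c=np.load('pics/'+f+'.npz'); K=np.array([[c['fx'],0,c['cx']],[0,c['fy'],c['cy']],[0,0,1]],float)
    q=cv2.undistortPoints(np.array(uv,float).reshape(-1,1,2),K,c['distortion'].astype(float))[:,0]
    R=cv2.Rodrigues(c['rvec'].astype(float))[0]; o=-R.T@c['tvec'].ravel(); d=np.c_[q,np.ones(len(q))]@R
    return o+d*((z-o[2])/d[:,2])[:,None]
E
python3 - <<'E'
from h import *
print(status.get_state())
grab('top','top1');grab('scene','sc1')
cv2.imwrite('pics/both1.png',cv2.resize(np.vstack([cv2.imread('pics/top1.png')]),None,fx=1.4,fy=1.4))
E
```

```text
{'t': 0.0, 'joints': array([-7.98434042e+01,  3.02777370e+01,  8.21570300e+01, -4.70810925e-04,
        6.76893661e+01, -1.02289406e+01]), 'qd': array([ 0.02139128,  0.10943126, -0.07046393,  0.01605064,  0.00444315,
       -0.00054614]), 'joint_torque': array([-2.33416495e-04, -4.42350340e+01, -1.78026223e+01, -3.20379750e-04,
        8.49673350e-03,  1.18633500e-05]), 'position': array([ 0.21757452, -0.58505198,  0.19284331]), 'eef_rot': array([169.97192233,  89.8758661 , 100.35763792]), 'force': array([-0.3376573 , -0.01491845, -0.17772241]), 'moment': array([0.02928617, 0.01068138, 0.06943826]), 'finger_gap': 0.08532780462427936}
```

View pics/both1.png

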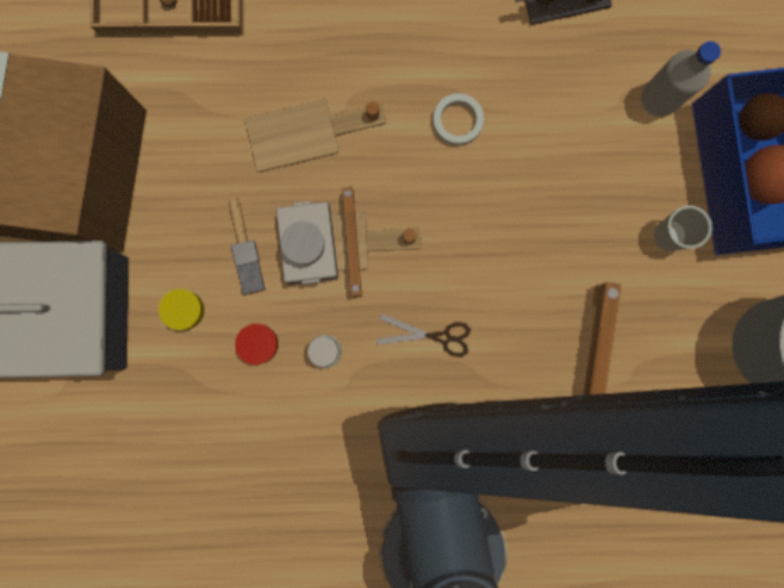

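View pics/sc1.png

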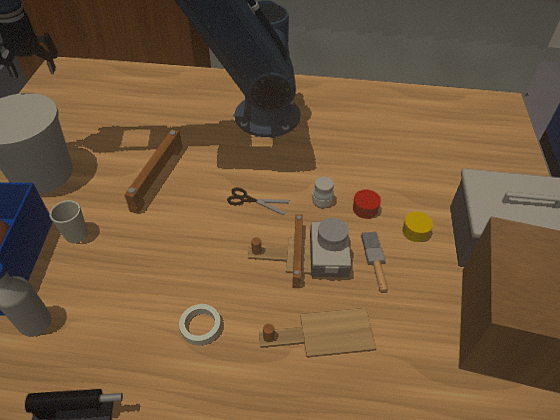

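The top view (shown ×1.4) has the stop from (347,190) to (355,295). The knob is at (409,236), the case at (306,243) with the tin at (302,243), and the spare board at (290,135). Next I'll compute world positions.

```bash
python3 - <<'E'
from h import *
f=lambda uv,z:print(np.round(ray('top1',np.array(uv)/1.4,z)*1000,0).tolist())
f([[348,192],[355,293]],.046)   # bolts
f([[409,236]],.052)
f([[371,240],[420,240]],.01)
f([[302,243]],.102)
f([[278,208],[330,204],[336,278],[284,283]],.062)
f([[372,110]],.052); f([[458,120]],.01);f([[430,335]],.0)
from scipy.spatial.transform import Rotation as R
s=status.get_state();print(R.from_euler('xyz',s['eef_rot'],degrees=True).as_matrix().round(3))
E
```

```text
[[617.0, 153.0, 46.0], [442.0, 143.0, 46.0]]
[[537.0, 49.0, 52.0]]
[[538.0, 115.0, 10.0], [537.0, 29.0, 10.0]]
[[521.0, 227.0, 102.0]]
[[588.0, 272.0, 62.0], [593.0, 183.0, 62.0], [466.0, 175.0, 62.0], [459.0, 262.0, 62.0]]
[[759.0, 109.0, 52.0]]
[[752.0, -44.0, 10.0]]
[[369.0, 14.0, 0.0]]
[[-0.     0.937  0.348]
 [ 0.002  0.348 -0.937]
 [-1.     0.    -0.002]]
```

```bash
python3 - <<'E'
from h import *
c=np.load('pics/sc1.npz'); d=c['d']
v,u=np.mgrid[0:420,0:560]; m=d>0
K=np.array([[c['fx'],0,c['cx']],[0,c['fy'],c['cy']],[0,0,1]],float)
q=cv2.undistortPoints(np.c_[u[m],v[m]].astype(float).reshape(-1,1,2),K,c['distortion'].astype(float))[:,0]
R=cv2.Rodrigues(c['rvec'].astype(float))[0]
P=(np.c_[q,np.ones(len(q))]*d[m][:,None]-c['tvec'].ravel())@R
U=np.c_[u[m],v[m]]
def box(n,a,b,e,g):
    k=(U[:,0]>a)&(U[:,0]<b)&(U[:,1]>e)&(U[:,1]<g)&(P[:,2]>.02)
    print(n,np.percentile(P[k],[2,50,98],axis=0).round(3).tolist())
box('cyl',0,70,95,190);box('stop2',125,185,130,215);box('glass',50,85,203,243)
box('case+tin',305,352,215,275); box('knob',250,262,235,250); box('bar',292,305,214,286); box('med',312,336,176,208)
# tall in corridor
k=(P[:,0]>.15)&(P[:,0]<.65)&(P[:,1]>-.65)&(P[:,1]<.12)&(P[:,2]>.07)
H,_,_=np.histogram2d(P[k,0],P[k,1],bins=[10,15],range=[[.15,.65],[-.65,.1]]);
M=np.zeros((10,15));np.maximum.at(M,(np.clip(((P[k,0]-.15)/.05).astype(int),0,9),np.clip(((P[k,1]+.65)/.05).astype(int),0,14)),P[k,2]);print((M*100).astype(int))
E
```

```text
cyl [[0.261, -0.645, 0.031], [0.386, -0.548, 0.165], [0.514, -0.5, 0.202]]
stop2 [[0.194, -0.3, 0.024], [0.341, -0.267, 0.063], [0.452, -0.234, 0.072]]
glass [[0.51, -0.448, 0.022], [0.548, -0.414, 0.065], [0.575, -0.383, 0.093]]
case+tin [[0.484, 0.178, 0.025], [0.555, 0.222, 0.064], [0.6, 0.269, 0.106]]
knob [[0.532, 0.038, 0.028], [0.547, 0.049, 0.05], [0.554, 0.059, 0.056]]
bar [[0.447, 0.135, 0.026], [0.552, 0.148, 0.047], [0.629, 0.16, 0.051]]
med [[0.326, 0.172, 0.022], [0.361, 0.197, 0.06], [0.374, 0.222, 0.074]]
[[ 0 43 34  0  0  0  0  7  7  0  0  0  0  0 36]
 [38 45 44  0  0  0  0  7  7  0  0  0 49 48 40]
 [38 46 20  0  0  0  0  7  7  0 50 50 50 46 38]
 [20 20 20 20  0  0  0  7  0  0  0  0  0  0  0]
 [20 20 20 20  0  0  0  7  0  0  0  0  0  0  0]
 [20 20 20  0  0  0  0  7  0  0  0  0  0  0  0]
 [ 0  0  0  0  0  0  7  7  0  0  0  0  0  0  0]
 [ 7 14 14 14  9  9  0  0  0  0  0  0  0  0  0]
 [ 0  9  9 14  9  9  0  0  0  0  0  0  0  0  0]
 [ 0  0 10 14  0  0  0  0  0  0  0  0  0  0  0]]
```

Emit:
apply_moves --series "8.54 -1 2 -5.5 0;8.54 -1 2 -5.5 0;8.54 -1 2 -5.5 0;8.54 0 4.6 -3.2 0;8.54 0 4.6 -3.2 0" --force 50

```text
t: 0.72
position: [0.2807, -0.3167, 0.2239]
eef_rot: [38.3, 90.0, -31.4]
force: [1.3, -0.9, -0.4]
finger_gap: 0.0855
```

Emit:
apply_moves --series "8.54 0 4.6 -3.2 0;8.54 0 4.6 -3.2 0;8.54 0 4.6 -3.2 0;8.54 0 4.6 -3.2 0;8.54 0 4.6 -3.2 0"

```text
t: 1.35
position: [0.441, -0.0864, 0.2238]
eef_rot: [-16.6, 90.0, -86.2]
force: [0.6, 0.4, -0.9]
finger_gap: 0.0852
```

Emit:
apply_moves --series "8.54 0 4.6 -3.2 0;8.54 0 4.6 -3.2 0;8.54 1 0 0 8.5;8.54 1 0 0 8.5;8.54 0 0 0 0"

```text
t: 1.98
position: [0.5033, 0.0044, 0.2028]
eef_rot: [-105.1, 89.8, 168.4]
force: [-0.6, -0.2, -0.1]
finger_gap: 0.0851
```

```bash
python3 - <<'E'
from h import *
grab('wrist','w1')
from scipy.spatial.transform import Rotation as R
s=status.get_state();print(s['t'],s['position'],R.from_euler('xyz',s['eef_rot'],degrees=True).as_matrix().round(3))
E
```

```text
2.025 [0.50376537 0.00405481 0.20336489] [[-0.001  0.998  0.062]
 [ 0.     0.062 -0.998]
 [-1.    -0.001 -0.   ]]
```

View pics/w1.png

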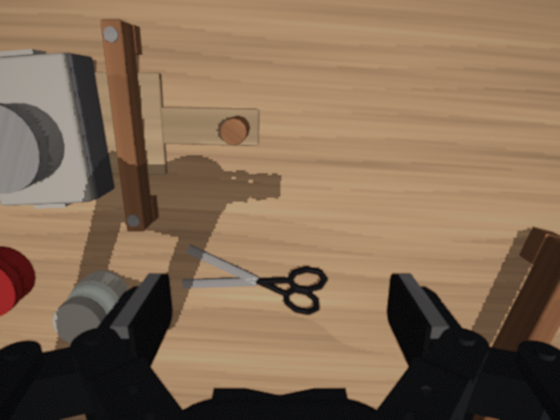

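The wrist view shows the knob top at (233,130), the stop's bolts at (111,34) and (134,221), and the tongue from x=163 to 258 between rows 108 and 143. The scissors, at row 280, are off to the side.

```bash
python3 - <<'E'
from h import *
f=lambda uv,z:print(np.round(ray('w1',uv,z)*1000,1).tolist())
f([[233,130]],.052);f([[111,34],[134,221]],.046);f([[258,109],[258,143],[163,107],[163,143]],.01);f([[160,73],[164,173]],.01)
f([[185,283],[190,247],[325,275],[300,310]],0);f([[530,240]],.046)
E
```

```text
[[541.1, 47.0, 52.0]]
[[614.6, 152.5, 46.0], [448.4, 141.2, 46.0]]
[[558.1, 28.1, 10.0], [525.1, 26.6, 10.0], [554.7, 120.6, 10.0], [519.6, 121.5, 10.0]]
[[586.1, 122.7, 10.0], [489.0, 121.4, 10.0]]
[[358.0, 104.4, 0.0], [403.7, 97.9, 0.0], [378.2, -56.0, 0.0], [330.4, -31.0, 0.0]]
[[451.7, -249.2, 46.0]]
```

Emit:
apply_moves --series "8.54 0 2 -2 0;8.54 0 2 -2 0;8.54 5 0 0 0;8.54 5 0 0 0;8.54 0 0 0 0"

```text
t: 2.65
position: [0.5387, 0.0463, 0.101]
eef_rot: [-100.3, 89.5, 173.2]
force: [-1.0, 0.1, -0.4]
finger_gap: 0.0856
```

```bash
python3 - <<'E'
from h import *
grab('wrist','w2')
from scipy.spatial.transform import Rotation as R
s=status.get_state();print(s['t'],s['position'])
E
```

```text
2.7 [0.54106542 0.04600864 0.10330416]
```

View pics/w2.png

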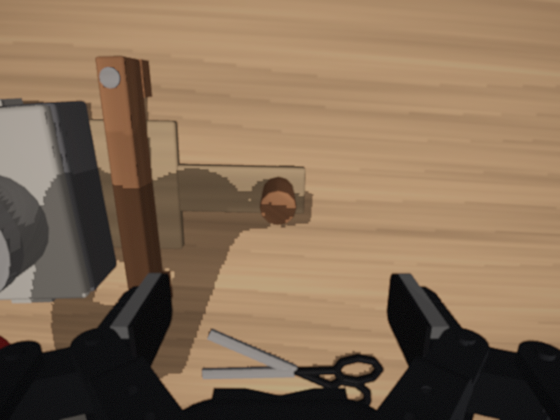

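The knob top is at (278,207), centred between the fingers along the pull axis. I'll check its position across that axis.

```bash
python3 - <<'E'
from h import *
print(ray('w2',[[278,207],[278,190]],.052),ray('w2',[[305,167],[305,216]],.01))
E
```

```text
[[0.54020555 0.04704541 0.052     ]
 [0.55154129 0.04770947 0.052     ]] [[0.55881635 0.02829936 0.01      ]
 [0.52063185 0.02522313 0.01      ]]
```

Within 1 mm. Descend to TCP z≈0.020 and close.

Emit:
apply_moves --series "8.54 4.2 0 0 0;8.54 4.1 0 0 0;8.54 0 0 0 0;0 0 0 0 0;0 0 0 0 0" --force 30

```text
t: 3.32
position: [0.5439, 0.0459, 0.0233]
eef_rot: [79.8, 89.7, -6.8]
force: [-0.1, -0.2, 0.2]
finger_gap: 0.0515
```

Emit:
apply_moves --series "0 0 0 0 0;0 0 0 0 0;0 0 0 0 0;0 0 0 0 0;0 0 0 0 0"

```text
t: 3.95
position: [0.5418, 0.0462, 0.0207]
eef_rot: [-101.5, 90.0, 171.9]
force: [0.3, -0.6, -0.7]
finger_gap: 0.0001
```

The fingers closed on nothing, so I'll look again.

```bash
python3 - <<'E'
from h import *
grab('wrist','w3');grab('scene','sc3');grab('top','top3')
a=cv2.imread('pics/w3.png')[100:420,:];b=cv2.resize(cv2.imread('pics/sc3.png')[150:330,200:400],(560,504))[:280]
cv2.imwrite('pics/c3.png',np.vstack([a,b]))
E
```

```text
(no output)
```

View pics/c3.png

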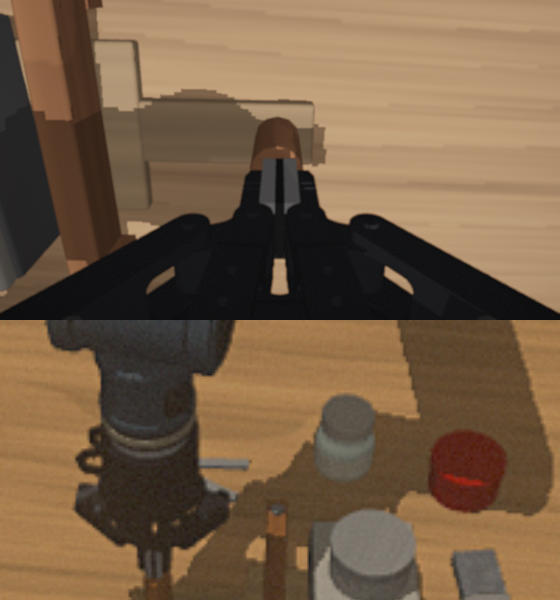

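```bash
python3 - <<'E'
from h import *
def cloud(f):
    c=np.load('pics/'+f+'.npz'); d=c['d']; v,u=np.mgrid[0:420,0:560]; m=d>0
    K=np.array([[c['fx'],0,c['cx']],[0,c['fy'],c['cy']],[0,0,1]],float)
    q=cv2.undistortPoints(np.c_[u[m],v[m]].astype(float).reshape(-1,1,2),K,c['distortion'].astype(float))[:,0]
    R=cv2.Rodrigues(c['rvec'].astype(float))[0]
    P=np.full((420,560,3),np.nan);P[m]=(np.c_[q,np.ones(len(q))]*d[m][:,None]-c['tvec'].ravel())@R
    return P
for f in ['w2','w3','w1']:
    P=cloud(f); c=np.load('pics/'+f+'.npz')['p']
    hsv=cv2.cvtColor(c,cv2.COLOR_RGB2HSV)
    k=(P[...,2]>.03)&(P[...,2]<.06)&(abs(P[...,1]-.047)<.03)&(hsv[...,1]>90)
    print(f,k.sum(),np.nanpercentile(P[k],[3,50,97],axis=0).round(4).tolist() if k.any() else '')
P=cloud('w3'); k=(P[...,0]>.45)&(P[...,0]<.64)&(abs(P[...,1]-.047)<.03)&(P[...,2]>.05)&(P[...,2]<.1);print(np.nanpercentile(P[k],[3,50,97],axis=0).round(4))
print(ray('w3',[[312,202],[312,263],[277,222]],.01)); print(ray('w3',[[137,141],[150,308]],.01)); print(status.get_state()['position'], status.get_state()['finger_gap'])
for uv in [[(277,220)],[(277,245)]]: print(P[uv[0][1],uv[0][0]])
for f in ['top1','top3']:
    P=cloud(f);k=(P[...,2]>.04)&(P[...,2]<.07)&(abs(P[...,1]-.047)<.02)&(abs(P[...,0]-.55)<.04);print(f,k.sum(),P[k].mean(0))
c=np.load('pics/w3.npz');R=cv2.Rodrigues(c['rvec'])[0];print('cam',-R.T@c['tvec'].ravel());print(c['fx'],c['cx'],c['cy'])
K=np.array([[c['fx'],0,c['cx']],[0,c['fy'],c['cy']],[0,0,1]],float)
print(cv2.projectPoints(np.array([[.5418,.046,.0207],[.5418,.046,.04]]),c['rvec'],c['tvec'],K,c['distortion'])[0])
E
```

```text
w2 1226 [[0.5303, 0.037, 0.0332], [0.5425, 0.0471, 0.0524], [0.5511, 0.0574, 0.0538]]
w3 1396 [[0.5406, 0.037, 0.0313], [0.5486, 0.0483, 0.049], [0.5513, 0.058, 0.0534]]
w1 631 [[0.53, 0.0358, 0.0353], [0.5409, 0.046, 0.0525], [0.551, 0.0567, 0.0539]]
[[0.5342 0.0342 0.0515]
 [0.5483 0.0465 0.0817]
 [0.5512 0.0587 0.0981]]
[[0.5595098  0.02956526 0.01      ]
 [0.52368455 0.02651003 0.01      ]
 [0.54708241 0.04762671 0.01      ]]
[[0.58686664 0.12176576 0.01      ]
 [0.48871507 0.11961298 0.01      ]]
[0.54175285 0.04619918 0.02069275] 0.000280108132645015
[0.55163232 0.04784528 0.01964803]
[0.55086172 0.04767625 0.05036885]
top1 89 [0.53968854 0.04937625 0.05118719]
top3 0 [nan nan nan]
cam [0.61569535 0.05073475 0.20152413]
373.5928746699607 279.18963884540614 206.39755843646054
[[[279.4585825  238.63298967]]

 [[279.54830772 254.17046729]]]<stdin>:18: RuntimeWarning: Mean of empty slice.
  ret = um.true_divide(
```

```bash
cat >> h.py <<'E'
def cloud(f):
    c=np.load('pics/'+f+'.npz'); d=c['d']; v,u=np.mgrid[0:420,0:560]; m=d>0
    K=np.array([[c['fx'],0,c['cx']],[0,c['fy'],c['cy']],[0,0,1]],float)
    q=cv2.undistortPoints(np.c_[u[m],v[m]].astype(float).reshape(-1,1,2),K,c['distortion'].astype(float))[:,0]
    R=cv2.Rodrigues(c['rvec'].astype(float))[0]
    P=np.full((420,560,3),np.nan);P[m]=(np.c_[q,np.ones(len(q))]*d[m][:,None]-c['tvec'].ravel())@R
    return P
E
python3 - <<'E'
from h import *
P=cloud('w3')
for u in (268,279,291):
  print(u,[(v,P[v,u].round(3).tolist()) for v in range(235,320,6)])
print(status.get_state())
a=cv2.imread('pics/w3.png')[180:330,190:370];b=cv2.imread('pics/sc3.png')[180:280,220:320]
cv2.imwrite('pics/c4.png',np.hstack([cv2.resize(a,(480,400),interpolation=2),cv2.resize(b,(320,400)[::1],interpolation=2)]))
E
```

```text
268 [(235, [0.55, 0.052, 0.037]), (241, [0.55, 0.052, 0.044]), (247, [0.55, 0.052, 0.051]), (253, [0.548, 0.051, 0.053]), (259, [0.55, 0.051, 0.063]), (265, [0.551, 0.051, 0.071]), (271, [0.55, 0.051, 0.074]), (277, [0.551, 0.051, 0.079]), (283, [0.55, 0.051, 0.084]), (289, [0.55, 0.051, 0.087]), (295, [0.551, 0.05, 0.093]), (301, [0.551, 0.05, 0.096]), (307, [0.552, 0.05, 0.101]), (313, [0.552, 0.05, 0.105]), (319, [0.551, 0.05, 0.106])]
279 [(235, [0.551, 0.047, 0.039]), (241, [0.551, 0.047, 0.045]), (247, [0.55, 0.047, 0.051]), (253, [0.548, 0.047, 0.053]), (259, [0.551, 0.047, 0.064]), (265, [0.551, 0.047, 0.07]), (271, [0.551, 0.047, 0.074]), (277, [0.55, 0.047, 0.078]), (283, [0.55, 0.047, 0.082]), (289, [0.551, 0.047, 0.088]), (295, [0.551, 0.047, 0.092]), (301, [0.55, 0.047, 0.095]), (307, [0.549, 0.047, 0.097]), (313, [0.546, 0.047, 0.095]), (319, [0.544, 0.046, 0.095])]
291 [(235, [0.549, 0.041, 0.034]), (241, [0.549, 0.041, 0.042]), (247, [0.55, 0.041, 0.049]), (253, [0.548, 0.041, 0.052]), (259, [0.551, 0.042, 0.063]), (265, [0.551, 0.042, 0.07]), (271, [0.55, 0.042, 0.07
[... 184 characters left out ...]
13, [0.552, 0.043, 0.104]), (319, [0.552, 0.043, 0.107])]
{'t': 4.1, 'joints': array([-6.90525609e+00,  3.91982156e+01,  1.01360292e+02, -5.71113056e-04,
        3.94546879e+01,  7.97087687e+01]), 'qd': array([-0.00336462,  0.02374485, -0.04985509,  0.02699849, -0.04864789,
       -0.00689891]), 'joint_torque': array([ 1.81472798e-03, -4.21220469e+01, -8.98520350e+00,  6.12962617e-05,
        1.57995797e-03, -6.92134051e-06]), 'position': array([0.54175285, 0.04619918, 0.02069275]), 'eef_rot': array([-98.71616853,  89.98680001, 174.67024773]), 'force': array([ 0.48376249, -0.28956578, -0.34766734]), 'moment': array([-0.07109452, -0.01465869,  0.0245427 ]), 'finger_gap': 0.000280108132645015}
```

View pics/c4.png

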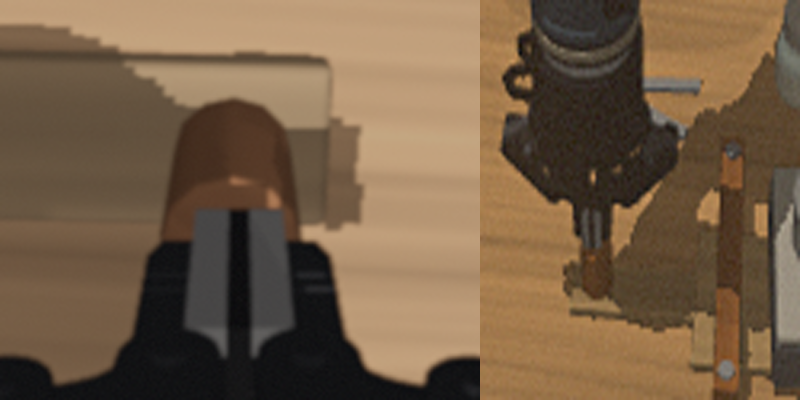

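The depth shows the real fingertips at z≈0.061, just above the knob. The reported TCP of 0.021 is about 40 mm too low, while x and y agree. I'll open, go down 3.5 cm while watching the force, and check by camera.

Emit:
apply_moves --series "8.54 0 0 0 0;8.54 0 0 0 0;8.54 0 0 0 0;8.54 0 0 0 0;8.54 0 0 0 0"

```text
t: 4.72
position: [0.5418, 0.0462, 0.0208]
eef_rot: [-105.2, 90.0, 168.2]
force: [0.3, -0.5, 0.3]
finger_gap: 0.0857
```

Emit:
apply_moves --series "8.54 1 0 0 0;8.54 1 0 0 0;8.54 1 0 0 0;8.54 0.5 0 0 0;8.54 0 0 0 0"

```text
t: 5.35
position: [0.5414, 0.0463, -0.0149]
eef_rot: [-101.1, 89.9, 172.3]
force: [-0.4, -0.0, -0.9]
finger_gap: 0.0853
```

```bash
python3 - <<'E'
from h import *
grab('wrist','w5'); s=status.get_state(); print(s['t'],s['position'],s['force'],s['finger_gap'])
P=cloud('w5'); rgb=np.load('pics/w5.npz')['p']
k=(rgb.max(-1)<130)&(np.ptp(rgb.astype(int),axis=-1)<20)&(abs(P[...,0]-.545)<.02)&(abs(abs(P[...,1]-.047)-.05)<.02)&(P[...,2]>.015)
print(k.sum(),np.nanpercentile(P[k],[1,50,99],axis=0).round(3))
E
```

```text
5.4 [ 0.54171262  0.04621596 -0.01446593] [-0.64458545 -0.61878283  0.30537823] 0.0856132997669784
28507 [[ 0.53  -0.021  0.041]
 [ 0.548  0.078  0.089]
 [ 0.559  0.114  0.11 ]]
```

View pics/w5.png

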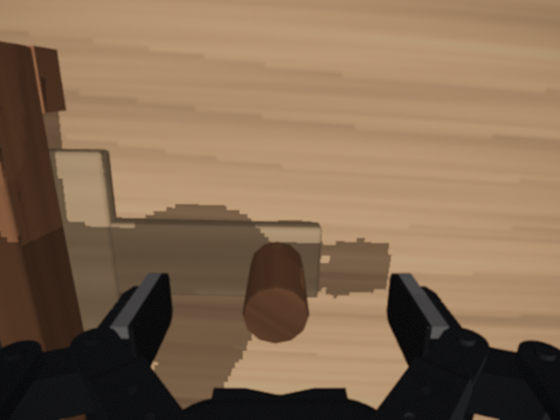

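The knob now stands between the open fingers, at (277,290). The tips are at 0.041 open, so about 0.028 shut. Closing.

Emit:
apply_moves --series "0 0 0 0 0;0 0 0 0 0;0 0 0 0 0;0 0 0 0 0;0 0 0 0 0" --force 30

```text
t: 6.02
position: [0.5419, 0.0465, -0.0138]
eef_rot: [123.3, 90.0, 36.7]
force: [-0.4, 1.7, 5.0]
finger_gap: 0.023
```

Emit:
apply_moves --series "0 0 0 0 0;0 0 0 0.5 0;0 0 0 0.5 0;0 0 0 0.5 0;0 0 0 0 0"

```text
t: 6.65
position: [0.5427, 0.0318, -0.0138]
eef_rot: [169.0, 89.9, 82.3]
force: [-0.6, 4.1, 5.2]
finger_gap: 0.0233
```

Emit:
apply_moves --series "0 0 0 0.6 0;0 0 0 0.6 0;0 0 0 0.6 0;0 0 0 0.6 0;0 0 0 0.6 0"

```text
t: 7.28
position: [0.5437, 0.0036, -0.0138]
eef_rot: [-163.1, 89.8, 110.2]
force: [0.3, 9.9, 7.3]
finger_gap: 0.0228
```

Emit:
apply_moves --series "0 0 0 0.6 0;0 0 0 0.6 0;0 0 0 0.6 0;0 0 0 0.6 0;0 0 0 0.6 0"

```text
t: 7.9
position: [0.5448, -0.0255, -0.0138]
eef_rot: [-151.2, 89.7, 122.1]
force: [-0.4, 12.3, 8.4]
finger_gap: 0.0231
```

```bash
python3 - <<'E'
from h import *
grab('wrist','w6');grab('scene','sc6'); s=status.get_state(); print(s['t'],s['position'],s['force'],s['finger_gap'])
a=cv2.imread('pics/w6.png')[:300];b=cv2.imread('pics/sc6.png')[180:320,220:400]
cv2.imwrite('pics/c6.png',np.hstack([cv2.resize(a,(420,225)),cv2.resize(b,(380,296),interpolation=2)[:225]]))
E
```

```text
8.0 [ 0.54489348 -0.02629557 -0.01380417] [-1.24588188  9.72750543  8.04845729] 0.022822696388244544
```

View pics/c6.png

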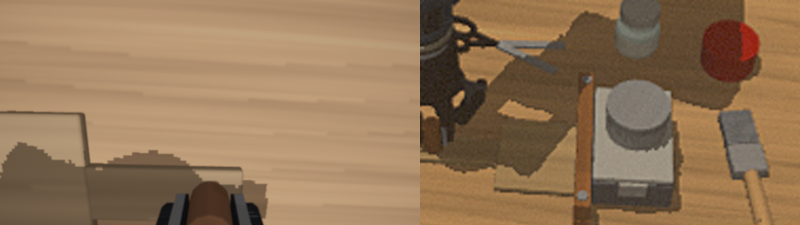

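The right half shows the board sliding out straight, with the case against the stop and the tin on it. I'll keep pulling slowly.

Emit:
apply_moves --series "0 0 0 0.5 0;0 0 0 0.5 0;0 0 0 0.5 0;0 0 0 0.5 0;0 0 0 0.5 0"

```text
t: 8.62
position: [0.5467, -0.0517, -0.0138]
eef_rot: [-143.7, 89.8, 129.7]
force: [-0.7, 6.6, 7.4]
finger_gap: 0.0235
```

Emit:
apply_moves --series "0 0 0 0.4 0;0 0 0 0.4 0;0 0 0 0.4 0;0 0 0 0.4 0;0 0 0 0.4 0"

```text
t: 9.25
position: [0.5483, -0.0723, -0.0138]
eef_rot: [-154.3, 89.9, 119.1]
force: [-0.4, 5.6, 6.6]
finger_gap: 0.0227
```

Emit:
apply_moves --series "0 0 0 0.4 0;0 0 0 0.4 0;0 0 0 0.4 0;0 0 0 0.4 0;0 0 0 0.4 0"

```text
t: 9.88
position: [0.5495, -0.0922, -0.0138]
eef_rot: [-151.4, 89.9, 122.0]
force: [0.2, 5.4, 7.4]
finger_gap: 0.0231
```

Emit:
apply_moves --series "0 0 0 0.6 0;0 0 0 0.6 0;0 0 0 0.6 0;0 0 0 0.6 0;0 0 0 0.6 0"

```text
t: 10.5
position: [0.5511, -0.1221, -0.0138]
eef_rot: [-149.3, 89.9, 124.1]
force: [-0.4, 6.4, 6.6]
finger_gap: 0.0225
```

```bash
python3 - <<'E'
from h import *
grab('scene','sc7'); s=status.get_state(); print(s['t'],s['position'],s['force'],s['finger_gap'])
b=cv2.imread('pics/sc7.png')[160:320,190:400]
cv2.imwrite('pics/c7.png',cv2.resize(b,None,fx=3,fy=3,interpolation=2))
E
```

```text
10.55 [ 0.5513159  -0.122951   -0.01379069] [-0.98596464  3.82755817  8.1549887 ] 0.023017458446566955
```

View pics/c7.png

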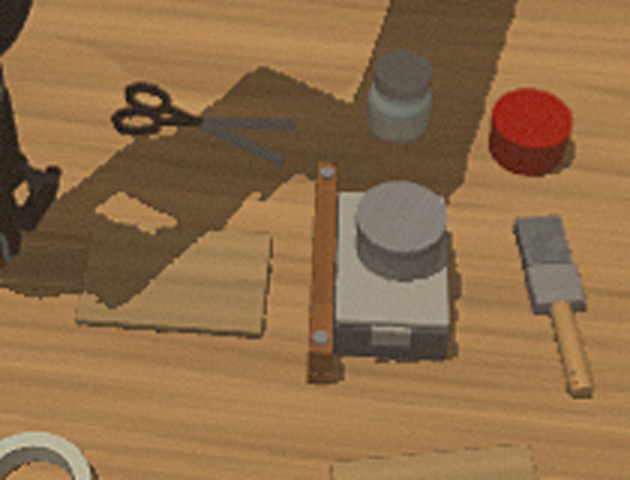

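The board is fully clear, flat, with a gap to the stop. The case sits behind the stop with the tin on it. Release and retreat upward.

Emit:
apply_moves --series "8.54 0 0 0 0;8.54 0 0 0 0;8.54 0 0 0 0;8.54 0 0 0 0;8.54 0 0 0 0"

```text
t: 11.18
position: [0.5518, -0.1235, -0.0143]
eef_rot: [-85.9, 90.0, -172.6]
force: [-0.7, 0.7, -0.1]
finger_gap: 0.0856
```

Emit:
apply_moves --series "8.54 -1 0 0 0;8.54 -2 0 0 0;8.54 -4 0 0 0;8.54 -5 0 0 0;8.54 -3 0 0 0"

```text
t: 11.8
position: [0.5529, -0.1239, 0.1391]
eef_rot: [62.4, 89.8, -24.2]
force: [-0.0, 0.1, 0.4]
finger_gap: 0.0856
```

```bash
python3 - <<'E'
from h import *
grab('scene','sc8');grab('wrist','w8'); s=status.get_state(); print(s['t'],s['position'],s['force'],s['finger_gap'])
P=cloud('sc8');
def box(n,a,b,e,g,z0,z1):
    Q=P[e:g,a:b].reshape(-1,3);Q=Q[(Q[:,2]>z0)&(Q[:,2]<z1)];print(n,len(Q),np.percentile(Q,[2,50,98],axis=0).round(3).tolist())
box('lid',303,340,223,268,.045,.065);box('tin',309,340,220,252,.085,.12);box('plate',215,280,235,272,.004,.02)
a=cv2.imread('pics/w8.png');b=cv2.imread('pics/sc8.png')[160:320,190:400]
cv2.imwrite('pics/c8.png',np.hstack([cv2.resize(a,(400,300)),cv2.resize(b,(394,300),interpolation=2)]))
E
```

```text
11.9 [ 0.55461666 -0.12460452  0.1403474 ] [ 0.3519185  -0.132763   -0.89984219] 0.08523709963300505
lid 896 [[0.478, 0.158, 0.049], [0.565, 0.195, 0.053], [0.598, 0.246, 0.062]]
tin 626 [[0.495, 0.173, 0.087], [0.53, 0.205, 0.093], [0.561, 0.236, 0.097]]
plate 2131 [[0.498, -0.048, 0.006], [0.55, 0.026, 0.011], [0.596, 0.099, 0.015]]
```

View pics/c8.png

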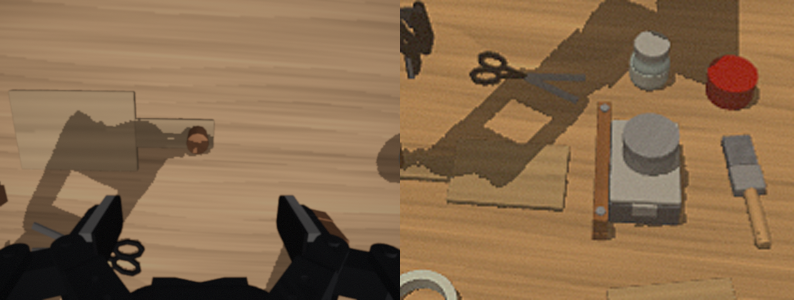

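```bash
python3 -c "
from cell import env; print(env.sign_off())"
```

```text
the job is handed in; nothing more can be done
None
```

The board is out from under the smaller stop and lying flat on the table. I gripped it by the knob, pulled it about 17 cm, released it and backed the arm off upwards. I handed the job in at about 12 s.

**Last checks:**
- **Board:** its origin is about 120 mm in front of the stop, where 84 mm is needed. Its top surface is about 11 mm above the table.
- **Case and tin:** the case stands on the table behind the stop, with its lid at about 53 mm. The tin is still on it, with its top at about 93 mm.
- **Forces:** the wrist force readings stayed at about 15 N or less. They were near zero after release, with the gripper clear of everything.

**What disagreed:** the reported tool height did not match the cameras. It read about 40 mm lower than the depth pictures showed the fingertips. Because of that, my first grasp closed on nothing just above the knob, without moving it. I set the height from the camera instead, and the second grasp held. I did not find the cause.

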